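# Show the back of a mosaic panel to the inspection camera in a sprung mirror

## Robot

A 6-joint arm with a two-finger parallel gripper is mounted at the origin on the work surface. World frame = base frame: x ahead of the robot, y to its left, z up, the work surface at z = 0. Lengths are in m, angles in rad, forces in N, time in s.
With the tool pointing down it reaches from about 0.3 to 0.825 m from the base axis. Payload 5.4 kg.
Tool frame: the origin (TCP) lies between the finger pads; the fingertips stand 8 mm ahead of it and the grasp point (between the pads) lies 11 mm behind it; z points along the fingers, y is the line along which they close (so a half turn about z gives the same grasp; the last joint's range is limited). The gripper opens to 92 mm and grips with 3 to 60 N. Pads are 20 mm wide; open, the fingers measure 128 mm over their backs; the gripper's body (75 mm by 189 mm) begins 69 mm behind the grasp point.
Start: joints at [-1.411, 0.158, 1.597, -0, 1.386, -0.21], TCP at [0.208, -0.536, 0.201] pointing down, gripper open.
Joint ranges: [-2.91, 2.91], [-0.94, 2.29], [0.18, 2.7], [-1.29, 4.43], [0.17, 2.64], [-3, 3]. Speed limits (rad/s): [2.57, 2.57, 3.14, 3.14, 3.14, 3.14].

## Interface

Orientations are given as a unit quaternion [w, x, y, z].
In Python, from cell import ctrl, claw, status, optics gives the robot as it stands. Calls block until the motion is done:
- ctrl.move_pose(position, orientation): joint-space move of the TCP to a pose.
- ctrl.move_l(position, rotation=None, velocity=0.15, f_stop=None): straight line of the TCP; rotation=None keeps the orientation; velocity is the mean speed in m/s. With f_stop (N) it stops when the force on the tool has changed by that much, and returns True; else False.
- ctrl.move_joints(angles): joint-space move.
- claw.open_jaws() and claw.grab(): open the fingers fully, or close them until they stop; the grip force is fixed at half the most.
- ctrl.pause(seconds).
- ctrl.ik(position, orientation): joint angles nearest the present ones, or None.
- status.read_state(): the state.
- optics.grab_frame(name): name is "side" or "top"; returns (picture, depth): 400x640x3 uint8, red, green, blue; 400x640 float32, m along the optical axis (not along the pixel's ray), 0 where there is no reading.
- optics.camera_params(name): a dict with "mtx" (3x3 intrinsics, pixels), "R" (3x3) and "t" (3): a world point X has camera coordinates R X + t. Camera axes: x right, y down, z forward; pixel columns grow to the right and rows downward; lengths in m; the calibration is good to about 2 mm. A picture is of the moment at which its call begins. camera_params takes no time and is no camera call.
A pose or a line that the arm cannot do raises ctrl.IKError and nothing moves.
- ctrl.finish_job(): hands the job in; it is judged then, once.
The state is a dict: "t": time; "joint_pos": joint angles; "joint_velocities": joint speeds; "joint_efforts": joint torques, N m; "position": TCP position; "ee_rot": TCP orientation; "ft_force": force on the tool from outside, world axes, zero at the start; "moment": the same for the moment, N m; "gripper_width": finger opening in m; "grasp_force": force on a finger pad.
Only numpy, scipy, OpenCV 4.12 (cv2) and the standard library are available. Lean on these libraries where they do the work, as an engineer would, in place of code of your own. Each camera call takes 0.05 s, during which the arm holds its last target. There are 200 camera calls.

## Task

Check the hanger plate on the back of the finished mosaic panel: first turn the camera by the bar on its top until its pointer reads zero, so that the lens faces the mirror. Then take the sprung mirror by the fin on its top and turn it until the camera sees the middle of the hanger plate in the glass, and finish while still holding the mirror steady at that angle (it springs back if let go). Leave the tub, the jar, the sample board and the spatula where they are.

Things in the scene. Friction and masses are not known exactly. Their poses are not given: they have to be found in the camera images.
- rig: The inspection rig, fixed: a 380 x 110 x 15 mm plywood plank carrying the camera post and the mirror post. Origin on the table under the mirror's upright axis; z up. In its frame the camera's upright axis is at x = -0.1543, y = -0.1839 m (240 mm away, at bearing 230 degrees counterclockwise from the rig's x axis).
- camera (a joint): Turning of the camera head about its upright axis, rad, positive counterclockwise from above, -1.5 to 1.5; stays where left (friction 0.03 N m). 0 = the black pointer at the back of the head (the far side from the lens) is at the one wide raised black mark on the 136 mm aluminium scale disc below, on the side away from the mirror; the lens then faces the mirror axis. Fine ticks every 20 degrees.
- camera_grip (a point): On the camera's turning axis, 138.5 mm above the table: where to grip the bar on top of the camera head. Bar 44 long, 10 wide, 28 mm high (z 0.115 to 0.143), long side along the lens direction. Axes: x the way the lens looks, z up. The head below is a black box 56 x 46 x 45 mm, top at z = 0.115.
- lens (a point): Front of the camera's lens, 52 mm ahead of the turning axis, 94 mm above the table. Same axes as camera_grip.
- mirror (a joint): Turning of the mirror about its upright axis, rad, positive counterclockwise from above, 0 (rest stop) to 1.5. A spring drives it back to 0 (0.012 N m at 0, plus 0.04 N m per rad). At value q the glass faces bearing 130 degrees + q in the rig's frame. To show the plate, it must face halfway between the bearings of the camera's axis (230 degrees) and of the hanger plate, seen from the mirror axis.
- mirror_grip (a point): On the mirror's turning axis, 162.5 mm above the table: where to grip the steel fin on top of the mirror. Fin 60 long, 10 thick, 28 mm high (z 0.139 to 0.167), long side along the mirror's width. Axes: x the way the glass faces, y along the fin, z up. The mirror below is a grey plate 100 wide, 86 high (z 0.053 to 0.139), glass on one side only.
- glass (a point): Centre of the glass's face, on the turning axis, 95 mm above the table. x points the way the glass faces (out of the glass), z up.
- sight_line (a point): Not a visible thing: the camera's line of sight after the mirror, for the camera at zero. Origin at the centre of the glass; its x axis runs along the reflected line of sight, level, z up. It turns twice as far as the mirror. The camera sees the middle of the plate when this line passes through hanger.
- hanger (a point): Centre of the face of the hanger plate (plain steel, 80 wide, 50 high, 4 mm thick, with a keyhole and two screws) on the back of the mosaic panel, 95 mm above the table. x points out of the plate, z up.
- panel: The mosaic panel, fixed: a 180 wide, 155 high, 12 mm thick board standing on edge in a wooden foot (70 x 160 x 24 mm), top at z = 0.175. Its origin lies on the table under the centre of the hanger plate's face; x points out of its back, towards the mirror's side; coloured chips on the other side.
- tub: Bystander: white bowl, 90 mm across, 55 high. Origin at the centre of its underside.
- jar: Bystander: closed glass jar, 60 mm across, 75 high. Origin at the centre of its underside.
- sample: Bystander: sample board of 9 chips, 90 x 90 x 16 mm, lying flat. Origin at the centre of its underside.
- spatula: Bystander: spatula, 200 mm long, lying flat along its x axis.
Not all that is in view belongs to the job. Of the things like the panel, leave any that is turquoise; of the rest the larger one is meant.

How it is judged:
By the outcome, as a careful person would: the job done as asked, in the order asked, and still so for the second after the job is handed in, while the arm keeps its last pose, push and grip.
It also fails if it takes over 45 s, if anything falls off the work surface, if the arm or the gripper's body presses on something with over 40 N, if the wrist force passes 120 N, or if a joint passes its speed limit or range.

## Working session

There is one attempt and no reset: what is moved stays moved. The work goes in short steps, each a Python script; the robot and the scene stay as the last script left them, time stands still between calls to the robot, and variables do not carry over. Pictures are saved under pics/ and viewed, at most 10 in all, crops included, and the job is handed in when it is done.

```bash
ls; mkdir -p pics
python3 - <<'E'
from cell import ctrl, claw, status, optics
import cv2,numpy as np
for n in ("top","side"):
    p,d=optics.grab_frame(n); cv2.imwrite(f"pics/{n}0.png",p[:,:,::-1]); np.savez(f"pics/{n}0.npz",p=p,d=d)
    c=optics.camera_params(n); print(n,c["mtx"].round(1).tolist(),c["R"].round(3).tolist(),c["t"].round(3).tolist(),(-c["R"].T@c["t"]).round(3))
print(status.read_state())
E
```

```text
pics
top [[378.9, 0.0, 318.6], [0.0, 378.9, 192.8], [0.0, 0.0, 1.0]] [[0.013, -1.0, -0.011], [-0.991, -0.011, -0.132], [0.132, 0.012, -0.991]] [0.13, 0.612, 1.019] [0.47  0.125 1.092]
side [[413.7, 0.0, 313.2], [0.0, 413.7, 201.6], [0.0, 0.0, 1.0]] [[-0.708, -0.706, -0.013], [-0.53, 0.544, -0.651], [0.466, -0.454, -0.759]] [0.491, 0.329, 1.055] [0.03  0.647 1.021]
{'t': 0.1, 'joint_pos': array([-1.41109361e+00,  1.58961798e-01,  1.59809338e+00, -4.43409265e-05,
        1.38621474e+00, -2.10124693e-01]), 'joint_velocities': array([ 4.35199995e-05,  1.28005050e-04, -2.91860727e-03,  2.07217800e-03,
       -8.68448479e-04,  2.04502183e-03]), 'joint_efforts': array([ 5.07187597e-04, -3.86504817e+01, -3.22960067e+01,  7.03102117e-02,
        3.39419651e-02, -4.24890220e-05]), 'position': array([ 0.20769345, -0.53554642,  0.19973749]), 'ee_rot': array([-8.38915348e-04,  9.82951024e-01,  1.83865661e-01, -6.42994418e-07]), 'ft_force': array([ 0.17204934,  0.4426375 , -0.40007775]), 'moment': array([-0.0071359 , -0.0247688 ,  0.00225165]), 'grasp_force': 0.0, 'gripper_width': 0.0916988613413255}
```

View pics/top0.png

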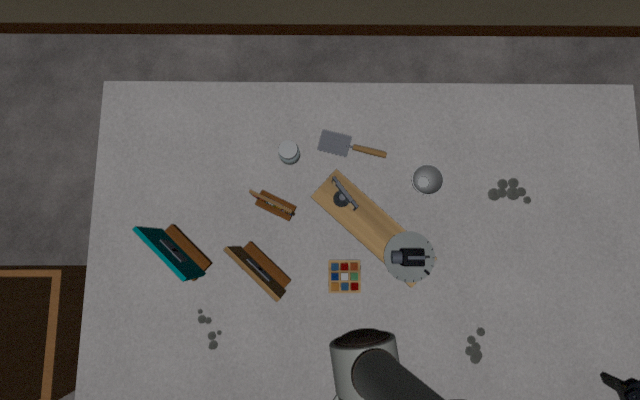

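View pics/side0.png

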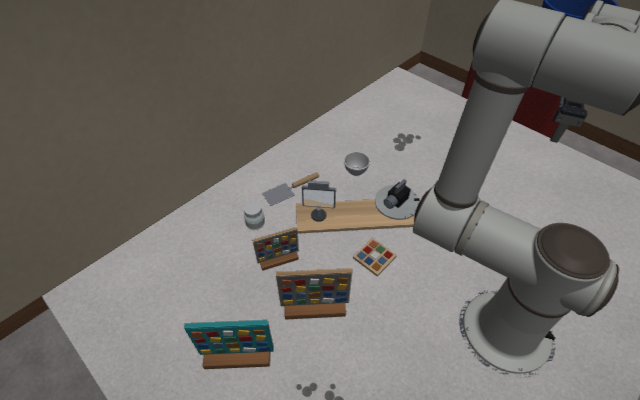

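Candidates for the panel in the top view are the turquoise board (172,252), the large wooden board (258,270) and the small wooden board (273,204). By the description I choose the large wooden one at (258,270). The rig has the mirror at (343,195) and the camera head at (410,257). I'll check both in a close crop.

```bash
python3 - <<'E'
import cv2,numpy as np
p=np.load("pics/top0.npz")["p"][:,:,::-1]
a=cv2.resize(p[225:310,215:300],None,fx=4.6,fy=4.6,interpolation=cv2.INTER_CUBIC)
b=cv2.resize(p[225:295,375:445],(391,391),interpolation=cv2.INTER_CUBIC)
c=np.hstack([a,b]); c=np.clip(c*1.6,0,255).astype(np.uint8)
cv2.imwrite("pics/crop1.png",c)
E
cat > h.py <<'E'
import numpy as np
from cell import ctrl, claw, status, optics
def cloud(n,d):
    c=optics.camera_params(n); K=c["mtx"]; v,u=np.mgrid[0:400,0:640]
    X=np.stack([(u-K[0,2])/K[0,0]*d,(v-K[1,2])/K[1,1]*d,d],-1)
    return (X-c["t"])@c["R"]
def ray(n,uv,z):
    c=optics.camera_params(n); K=c["mtx"]; o=-c["R"].T@c["t"]
    r=c["R"].T@np.linalg.inv(K)@[uv[0],uv[1],1]
    return o+r*(z-o[2])/r[2]
def proj(n,X):
    c=optics.camera_params(n); q=c["mtx"]@(c["R"]@np.asarray(X)+c["t"]); return q[:2]/q[2]
def quat(yaw): # tool down, tool y axis along world bearing yaw (closing line)
    from scipy.spatial.transform import Rotation as R
    y=np.array([np.cos(yaw),np.sin(yaw),0]); z=np.array([0,0,-1.]); x=np.cross(y,z)
    return np.roll(R.from_matrix(np.stack([x,y,z],1)).as_quat(),1)
E
python3 - <<'E'
from h import *
import cv2
P={n:np.load(f"pics/{n}0.npz") for n in("top","side")}
for n in P:
    C=cloud(n,P[n]["d"]); np.save(f"pics/c_{n}.npy",C); ok=P[n]["d"]>0
    print(n,"table z",np.median(C[...,2][ok&(abs(C[...,2])<.02)]))
    hi=(ok&(C[...,2]>.03)&(C[...,2]<.25)&(C[...,0]>.15)&(C[...,0]<.8)&(abs(C[...,1])<.75)).astype(np.uint8)
    k,l,s,c=cv2.connectedComponentsWithStats(hi)
    for i in range(1,k):
        if s[i,4]>25:
            q=C[l==i]; print(s[i].tolist(),q.mean(0).round(3),"z",np.percentile(q[:,2],[2,50,98]).round(3))
E
```

```text
top table z 0.0016352457240448976
[278, 140, 22, 23, 396] [0.722 0.223 0.068] z [0.034 0.075 0.08 ]
[412, 163, 32, 32, 356] [ 0.656 -0.173  0.048] z [0.03  0.05  0.059]
[332, 176, 26, 34, 292] [0.597 0.073 0.129] z [0.051 0.141 0.171]
[248, 189, 47, 26, 270] [0.575 0.26  0.107] z [0.034 0.12  0.125]
[132, 226, 73, 55, 1549] [0.443 0.512 0.127] z [0.035 0.133 0.178]
[384, 231, 51, 51, 2073] [ 0.44  -0.102  0.08 ] z [0.062 0.066 0.144]
[223, 246, 63, 56, 1064] [0.399 0.291 0.137] z [0.036 0.151 0.179]
[600, 372, 14, 16, 119] [ 0.194 -0.481  0.235] z [0.219 0.234 0.25 ]
side table z -5.158980138062237e-05
[550, 130, 13, 13, 82] [ 0.189 -0.482  0.234] z [0.215 0.234 0.25 ]
[344, 151, 26, 23, 308] [ 0.653 -0.168  0.045] z [0.031 0.046 0.058]
[375, 179, 45, 41, 1271] [ 0.431 -0.092  0.081] z [0.059 0.065 0.142]
[302, 180, 34, 35, 846] [0.597 0.072 0.108] z [0.044 0.108 0.168]
[244, 201, 20, 24, 390] [0.717 0.229 0.062] z [0.033 0.071 0.078]
[253, 227, 46, 34, 975] [0.573 0.264 0.082] z [0.032 0.083 0.122]
[276, 268, 77, 37, 2437] [0.391 0.298 0.118] z [0.036 0.122 0.176]
[184, 320, 90, 34, 2518] [0.435 0.52  0.121] z [0.038 0.124 0.176]
```

View pics/crop1.png

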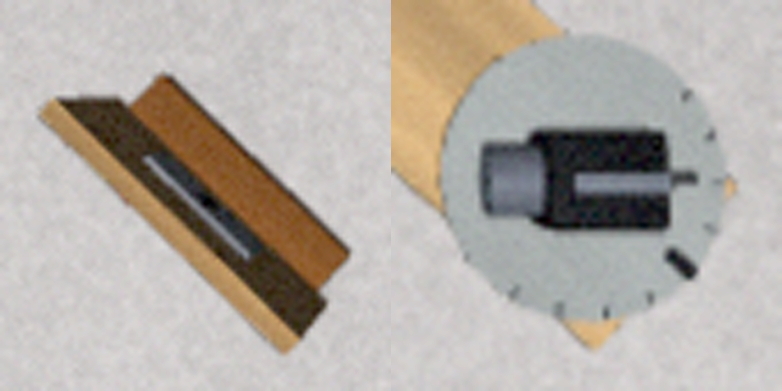

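The crop confirms the choice: the large wooden board has its steel hanger plate on the back (image ≈ (259,270)), facing the mirror. The camera head's bar is at ≈ (410,257), its pointer at ≈ (428,257), and the wide zero mark at ≈ (428,272).

```bash
cat > meas.py <<'E'
from h import *
import cv2
P={n:np.load(f"pics/{n}0.npz") for n in("top","side")}
deg=np.degrees
def rect(q):
    (c,s,a)=cv2.minAreaRect((q[:,:2]*1000).astype(np.float32)); b=cv2.boxPoints((c,s,a))
    e=b[1]-b[0] if np.linalg.norm(b[1]-b[0])>np.linalg.norm(b[2]-b[1]) else b[2]-b[1]
    return np.round(c,1),np.round(sorted(s),1),round(deg(np.arctan2(e[1],e[0]))%180,1)
def near(C,x,y,r): return np.hypot(C[...,0]-x,C[...,1]-y)<r
for n in P:
    C=np.load(f"pics/c_{n}.npy"); p=P[n]["p"].astype(int); z=C[...,2]
    # disc: light pixels at disc height
    m=near(C,.435,-.095,.09)&(z>.05)&(z<.075)
    zd=np.median(z[m]); m8=m.astype(np.uint8)
    ct=max(cv2.findContours(m8,0,cv2.CHAIN_APPROX_NONE)[0],key=cv2.contourArea)
    h=cv2.convexHull(ct)[:,0]
    w=np.array([ray(n,u,zd) for u in h]); A=np.c_[2*w[:,:2],np.ones(len(w))]
    s=np.linalg.lstsq(A,(w[:,:2]**2).sum(1),rcond=None)[0]
    print(n,"disc z",zd.round(4),"c",s[:2].round(4),"r",np.sqrt(s[2]+s[:2]@s[:2]).round(4))
    for nm,x,y,z0,z1,r in(("bar",.435,-.095,.133,.15,.05),("fin",.597,.072,.155,.18,.06),("mirror",.597,.072,.10,.135,.08),("paneltop",.395,.295,.165,.19,.14)):
        m=near(C,x,y,r)&(z>z0)&(z<z1); q=C[m]; 
        d=q[:,:2]-q[:,:2].mean(0); e=np.linalg.svd(d,full_matrices=False)[2][0]
        print(" ",nm,m.sum(),"z95",np.percentile(q[:,2],95).round(4),rect(q),"mean",q.mean(0).round(4),"pca",round(deg(np.arctan2(e[1],e[0]))%180,1))
    m=near(C,.395,.295,.13)&(z>.05)&(z<.165); q=C[m]
    if n=="side":
        c=q.mean(0); 
        for _ in range(5):
            nn=np.linalg.svd(q-c,full_matrices=False)[2][2]; r=(q-c)@nn; q=q[abs(r)<.006]; c=q.mean(0)
        print("  front plane",c.round(4),nn.round(3),"normal bearing",deg(np.arctan2(nn[1],nn[0])).round(1),rect(q))
# plate strip and pointer/mark in top view
g=P["top"]["p"].astype(int); C=np.load("pics/c_top.npy")
print("plate mid",ray("top",(215+199.5/4.6-.4,225+207.5/4.6-.4),.12).round(4))
E
python3 meas.py
```

```text
top disc z 0.0656 c [ 0.4396 -0.1052] r 0.0679
  bar 88 z95 0.1468 (array([ 439.4, -104.6]), array([10., 43.]), np.float32(90.6)) mean [ 0.4395 -0.1045  0.1439] pca 90.7
  fin 109 z95 0.1707 (array([598.4,  74.1]), array([10.2, 59.6]), np.float32(38.3)) mean [0.5979 0.0742 0.1676] pca 38.0
  mirror 30 z95 0.1341 (array([598.6,  73.2]), array([ 2.1, 96.5]), np.float32(38.6)) mean [0.5961 0.0714 0.1177] pca 38.4
  paneltop 458 z95 0.1789 (array([396.5, 294.4]), array([ 13.7, 178.8]), np.float32(47.6)) mean [0.3971 0.2935 0.1758] pca 47.6
side disc z 0.0636 c [ 0.4373 -0.1051] r 0.0688
  bar 58 z95 0.1456 (array([ 438.4, -106.6]), array([11.6, 47. ]), np.float32(90.8)) mean [ 0.437  -0.1044  0.141 ] pca 90.9
  fin 104 z95 0.1687 (array([597.2,  73.7]), array([12.6, 58. ]), np.float32(37.8)) mean [0.5957 0.0743 0.1638] pca 37.5
  mirror 272 z95 0.1333 (array([598.7,  71.3]), array([13.2, 98.6]), np.float32(40.7)) mean [0.5972 0.0711 0.1172] pca 38.3
  paneltop 513 z95 0.1767 (array([395.1, 293.5]), array([ 15.9, 179.3]), np.float32(47.4)) mean [0.3945 0.2947 0.1729] pca 47.6
  front plane [0.3904 0.2985 0.1105] [-0.74   0.673  0.001] normal bearing 137.7 (array([390. , 298.7]), array([  9.3, 179.7]), np.float32(47.8))
plate mid [0.4018 0.2874 0.12  ]
```

```bash
cat >> h.py <<'E'
C=np.array([.4387,-.1048]); M=np.array([.5977,.0740]); H=np.array([.4030,.2873])
brg=lambda v:np.degrees(np.arctan2(v[1],v[0]))
LENS0=90.7; LENS1=brg(M-C); G0=brg(C-M)+360-100; G1=(brg(C-M)+360+brg(H-M))/2
def at(xy,z,yawdeg): return np.r_[xy,z],quat(np.radians(yawdeg))
def J(xy,z,y): 
    r=ctrl.ik(*at(xy,z,y)); return None if r is None else np.array(r)
E
python3 - <<'E'
from h import *
print(LENS1,G0,G1,G1-G0)
for k in(0,180):
    for nm,xy,z,ys in(("cam",C,.1275,(LENS0-90,LENS1-90)),("mir",M,.1515,(G0,G1))):
        for y in ys:
            for zz in (z,z+.08):
                j=J(xy,zz,y+k); print(nm,round(y+k,1),zz,None if j is None else j.round(2))
E
```

```text
48.35452901439089 128.3545290143909 180.37216139412692 52.01763237973603
cam 0.7 0.1275 [-0.5  -0.1   2.01 -0.    1.23 -0.52]
cam 0.7 0.20750000000000002 [-0.5  -0.18  1.92 -0.    1.4  -0.52]
cam -41.6 0.1275 [-0.5  -0.1   2.01 -0.    1.23  0.22]
cam -41.6 0.20750000000000002 [-0.5  -0.18  1.92 -0.    1.4   0.22]
mir 128.4 0.1515 [-0.08  0.27  1.57 -0.    1.3  -2.32]
mir 128.4 0.23149999999999998 [-0.08  0.21  1.48 -0.    1.45 -2.32]
mir 180.4 0.1515 None
mir 180.4 0.23149999999999998 None
cam 180.7 0.1275 [-0.5  -0.1   2.01 -0.    1.23  2.63]
cam 180.7 0.20750000000000002 [-0.5  -0.18  1.92 -0.    1.4   2.63]
cam 138.4 0.1275 [-0.5  -0.1   2.01 -0.    1.23 -2.92]
cam 138.4 0.20750000000000002 [-0.5  -0.18  1.92 -0.    1.4  -2.92]
mir 308.4 0.1515 [-0.08  0.27  1.57 -0.    1.3   0.82]
mir 308.4 0.23149999999999998 [-0.08  0.21  1.48 -0.    1.45  0.82]
mir 360.4 0.1515 [-0.08  0.27  1.57 -0.    1.3  -0.08]
mir 360.4 0.23149999999999998 [-0.08  0.21  1.48 -0.    1.45 -0.08]
```

Run:
```python
from h import *
import cv2
y0=LENS0-90
def st(s):
    r=status.read_state(); print(s,round(r["t"],2),r["position"].round(4),"w",round(r["gripper_width"],4),"f",r["ft_force"].round(1),"m",r["moment"].round(2),"j6",r["joint_pos"][5].round(3))
ctrl.move_pose(*at(C,.215,y0)); st("above")
ctrl.move_l(at(C,.1275,y0)[0],velocity=.08,f_stop=8); st("down")
claw.grab(); st("grab")
for a in np.linspace(y0,LENS1-90,5)[1:]:
    ctrl.move_joints(J(C,.1275,a))
st("turned"); ctrl.pause(.3)
claw.open_jaws(); st("open")
ctrl.move_l(at(C,.25,0)[0],velocity=.15); st("up")
ctrl.move_pose(*at(M,.24,G0+180)); st("mirror above")
for n in("top","side"):
    p,d=optics.grab_frame(n); np.savez(f"pics/{n}1.npz",p=p,d=d)
    c=proj(n,[*C,.1]).astype(int); w=p[c[1]-40:c[1]+40,c[0]-40:c[0]+40,::-1]
    cv2.imwrite(f"pics/{n}1c.png",np.clip(cv2.resize(w,(390,390),interpolation=cv2.INTER_CUBIC)*1.5,0,255).astype(np.uint8))
cv2.imwrite("pics/cam1.png",np.hstack([cv2.imread(f"pics/{n}1c.png") for n in("top","side")]))
for n in("top","side"):
    X=cloud(n,np.load(f"pics/{n}1.npz")["d"]); z=X[...,2]
    q=X[(np.hypot(X[...,0]-C[0],X[...,1]-C[1])<.05)&(z>.133)&(z<.15)][:,:2]
    e=np.linalg.svd(q-q.mean(0),full_matrices=False)[2][0]; print(n,len(q),q.mean(0).round(4),"bar",brg(e)%180,"want",LENS1)
```

```text
above 1.88 [ 0.4387 -0.1056  0.215 ] w 0.0923 f [ 0.1 -0.3 -0.4] m [-0.11 -0.13  0.04] j6 -0.516
down 3.12 [ 0.4392 -0.105   0.1281] w 0.0923 f [ 0.1  0.4 -0.1] m [-0.04 -0.06  0.07] j6 -0.516
grab 4.37 [ 0.4382 -0.1048  0.1274] w 0.0082 f [-2.6 -1.   2.3] m [-0.03  0.58  0.03] j6 -0.516
turned 5.57 [ 0.4389 -0.105   0.1275] w 0.0086 f [-1.9 -1.5  0.2] m [-0.4   0.2   0.02] j6 0.217
open 7.14 [ 0.4387 -0.1048  0.1275] w 0.0921 f [ 0.4  0.9 -0.1] m [-0.03  0.04  0.02] j6 0.223
up 8.11 [ 0.4381 -0.1045  0.2489] w 0.092 f [ 0.8 -0.3 -0.8] m [-0.01  0.02  0.04] j6 0.223
mirror above 9.06 [0.5972 0.0732 0.2396] w 0.0917 f [-0.1 -0.5 -0.2] m [-0.01 -0.01  0.01] j6 0.823
top 85 [ 0.4394 -0.1045] bar 48.04198520850551 want 48.35452901439089
side 69 [ 0.4371 -0.1052] bar 49.22767196233008 want 48.35452901439089
```

View pics/cam1.png

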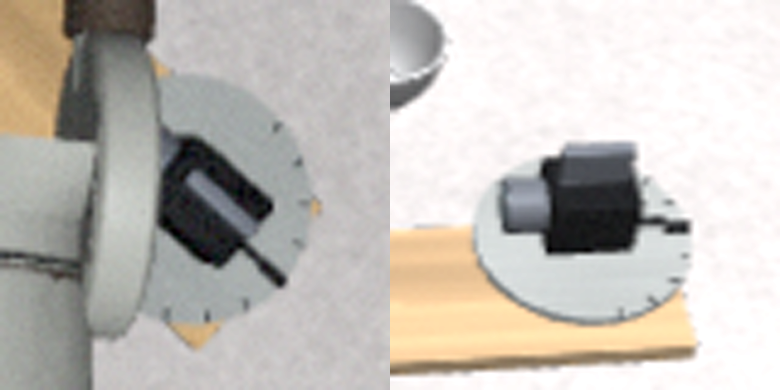

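The pointer now lies over the wide black mark: top half of the crop ≈ (270,268), side half ≈ (675,225). The bar reads 48.0–49.2° against the 48.35° wanted. Next is the mirror.

Run:
```python
from h import *
import cv2
def st(s):
    r=status.read_state(); print(s,round(r["t"],2),r["position"].round(4),"w",round(r["gripper_width"],4),"f",r["ft_force"].round(1),"m",r["moment"].round(2),"j6",r["joint_pos"][5].round(3),"gf",round(r["grasp_force"],1))
y0=G0+180
ctrl.move_l(at(M,.1515,y0)[0],velocity=.08,f_stop=8); st("down")
claw.grab(); st("grab")
for a in np.linspace(y0,G1+180,7)[1:]:
    ctrl.move_joints(J(M,.1515,a))
ctrl.pause(.3); st("turned"); print(status.read_state()["ee_rot"].round(4),quat(np.radians(G1+180)).round(4))
for n in("top","side"):
    p,d=optics.grab_frame(n); np.savez(f"pics/{n}2.npz",p=p,d=d)
    X=cloud(n,d); z=X[...,2]
    for nm,c,z0,z1,r in(("bar",C,.133,.15,.05),("mirror",M,.06,.134,.056),("panel",np.array([.3957,.294]),.165,.19,.13)):
        q=X[(np.hypot(X[...,0]-c[0],X[...,1]-c[1])<r)&(z>z0)&(z<z1)][:,:2]
        if len(q)<10: print(n,nm,len(q)); continue
        e=np.linalg.svd(q-q.mean(0),full_matrices=False)[2][0]; print(n,nm,len(q),q.mean(0).round(4),"brg",round(brg(e)%180,1))
print("want mirror line",G1-90)
p=np.load("pics/side2.npz")["p"]; cv2.imwrite("pics/side2.png",np.clip(cv2.resize(p[130:330,180:440,::-1],(780,600),interpolation=cv2.INTER_CUBIC)*1.3,0,255).astype(np.uint8))
```

```text
down 10.42 [0.5983 0.074  0.1523] w 0.0921 f [-0.1  0.1 -0.2] m [-0.01 -0.01 -0.02] j6 0.824 gf 0.0
grab 11.66 [0.5978 0.0738 0.1515] w 0.0083 f [ 1.8 -0.4 -0.7] m [-0.15 -0.17 -0.03] j6 0.824 gf 30.0
turned 13.56 [0.5975 0.074  0.1515] w 0.0085 f [-0.7 -0.4  0.3] m [-0.16  0.17 -0.06] j6 -0.082 gf 30.0
[-1.000e-04  7.055e-01  7.087e-01 -1.000e-04] [0.     0.7048 0.7094 0.    ]
top bar 86 [ 0.4396 -0.1043] brg 47.9
top mirror 13 [0.5992 0.1077] brg 91.2
top panel 463 [0.3964 0.2928] brg 47.7
side bar 71 [ 0.4365 -0.1056] brg 47.0
side mirror 409 [0.5984 0.0772] brg 88.9
side panel 516 [0.3944 0.2945] brg 47.6
want mirror line 90.37216139412692
```

View pics/side2.png

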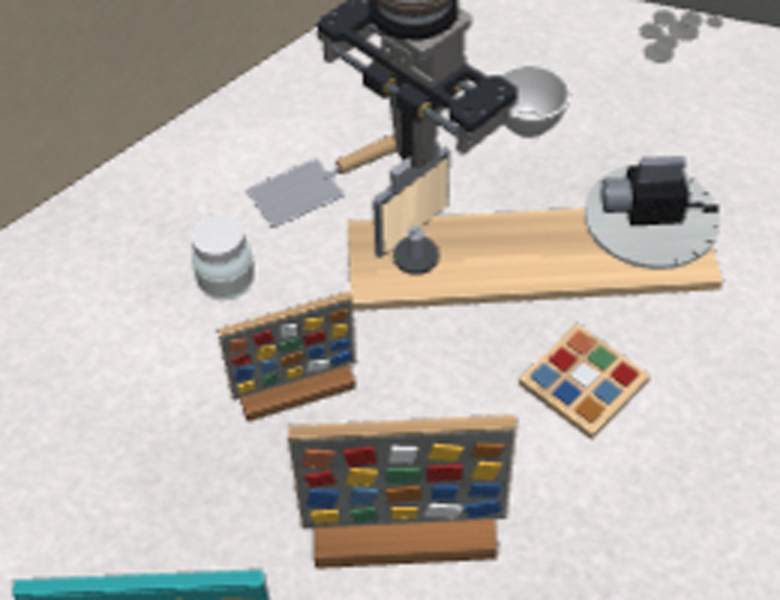

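The gripper holds the fin, and the glass (crop ≈ (415,205)) faces between the camera head and the large panel. Nothing else has moved. I'll make one robust check of the glass plane and then hand in.

Run:
```python
from h import *
def glass(f):
    X=cloud("side",np.load(f)["d"]); z=X[...,2]
    q=X[(np.hypot(X[...,0]-M[0],X[...,1]-M[1])<.046)&(z>.06)&(z<.132)]
    n=None
    for t in(1,.008,.005,.003,.003):
        if n is not None: r=(q-c)@n; q=q[abs(r)<t]
        c=q.mean(0); n=np.linalg.svd(q-c,full_matrices=False)[2][2]
    return len(q),c.round(4),round(brg(n)%180,2)
a,b=glass("pics/side0.npz"),glass("pics/side2.npz"); print(a,b,"want",G0,G1,G1-G0)
r=status.read_state(); print(r["t"],r["gripper_width"],r["grasp_force"],r["ee_rot"])
```

```text
(461, array([0.5985, 0.0722, 0.0974]), np.float64(127.94)) (352, array([0.5981, 0.0756, 0.0963]), np.float64(179.47)) want 128.3545290143909 180.37216139412692 52.01763237973603
13.6583 0.008326792537725398 30.018632411956787 [-1.19864873e-04  7.05200287e-01  7.09008132e-01 -1.01657809e-04]
```

```bash
python3 -c "
from cell import ctrl
print(ctrl.finish_job())"
```

```text
the job is handed in; nothing more can be done
None
```

I handed the job in with the camera pointer on its zero mark and the arm holding the mirror turned about 52°, within roughly a degree of the angle that shows the middle of the hanger plate; the tub, jar, sample board and spatula were not touched.

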